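# Roll a slug up the feed chute past the catch

## Robot

A 6-joint arm with a two-finger parallel gripper is mounted at the origin on the work surface. World frame = base frame: x ahead of the robot, y to its left, z up, the work surface at z = 0. Lengths are in mm, angles in degrees, forces in N, time in s.
With the tool pointing down it reaches from about 300 to 850 mm from the base axis. Payload 4.2 kg.
Tool frame: the origin (TCP) lies between the finger pads; the fingertips stand ahead of it and the grasp point (between the pads) lies 8 mm behind it (env.tip_reach is the x of the fingertips in the tool frame, in mm); x points along the fingers, y is the direction in which the jaws open and shut, and the axes are right-handed (so a half turn about x gives the same grasp; the last joint's range is limited). The gripper opens to 91 mm and grips with 3 to 60 N. Pads are 32 mm wide; open, the fingers measure 118 mm over their backs; the gripper's body (76 mm by 178 mm) begins 60 mm behind the grasp point.
Start: joints at [70.875, 18.312, 89.639, -0, 72.044, -1.146], TCP at [177.492, 546.94, 186.876] pointing down, gripper open.
Joint ranges: [-177.97, 177.97], [-48.28, 115.42], [12.27, 149.76], [-77.06, 257.06], [2.81, 150.46], [-146.56, 146.56]. Speed limits (degrees/s): [147.25, 147.25, 180, 180, 180, 180].

## Interface

Orientations are given as [roll, pitch, yaw] about the fixed x, y, z axes, in that order (R = Rz(yaw) Ry(pitch) Rx(roll)).
In Python, from workcell import env, cams gives the robot as it stands.
- The arm moves only by the tool arm_command, never from a script. Its argument "deltas" is a list of rows, each a list of 3 entries, a list of its own where there are three numbers: the opening, from 0 (shut) to 1 (fully open), then the shift along the world's x, y, z in mm, then the turn about the world's z in rad. A call has 1 to 20 rows; each row is the pose to reach, as a shift and turn from the pose commanded when the call began; what a row does not reach only later rows make up. A row lasts 1/10 s, in which the tool goes at most 50 mm and 8.59 degrees, less where a joint would pass 70% of its speed; a pose out of reach is approached as far as the arm can. A call with a gripper value outside its range is refused whole. The fingers move at their own pace and stop on an object; "grip_force" is the grip in N (left out, the last holds). Time passes only in rows, so rows that repeat a pose let the fingers close. It gives the time, the measured TCP pose, the force and the opening at its end, in the units of the state.
- env.state(): the state, without advancing time (a new reading comes with each control period).
- cams.grab_frame(name): name is "side" or "top"; returns a dict with "img" (384x512x3 uint8, red, green, blue), "K" (3x3 intrinsics, pixels), "rvec" (rotation vector, rad) and "tvec" (3), from world to camera coordinates, as OpenCV has them. Camera axes: x right, y down, z forward; pixel columns grow to the right and rows downward; lengths in mm; the calibration is good to about 2 mm. A picture is of the moment at which its call begins. There is no depth.
- env.job_done(): hands the job in, once; it reports no verdict.
Trained networks look in a picture, given as the dict that the camera call returned (one of the last four; its "shot" number tells which), for a name from the list of things; names that differ only in an ending like _2 or _b are one class to them, and where a whole thing is asked for, a point or a joint stands for the part that bears it (a point fixed in the world has none). Each returns a list of dicts, best first, with "conf" (0 to 1); they miss things now and then, are a little off and sometimes report something else, mostly with a low value. They report only what shows in the picture. A call takes as long as a camera call. They do not tell look-alikes from the thing itself.
- cams.silhouettes(picture, name): "region" (384x512 bool, what is visible of it) and "centre" ([column, row] in pixels, amid what is visible of it).
The state is a dict: "time_s": time; "qpos": joint angles; "qvel": joint speeds; "effort": joint torques, N m; "ee_pos": TCP position; "ee_rot": TCP orientation; "force": force on the tool from outside, world axes, zero at the start; "torque": the same for the moment, N m; "gripper_width": finger opening in mm.
Only numpy, scipy, OpenCV 4.12 (cv2) and the standard library are available. Lean on these libraries where they do the work, as an engineer would, in place of code of your own. Each camera call takes 0.05 s, during which the arm holds its last target.

## Task

Load the mill's feed chute: with your fingertips behind it, roll the round aluminium slug that lies in the level foot of the gutter up the slope, over the spring catch and right home against the end stop, and keep your fingers on it until the catch has sprung up behind it, so that it stays at the top and cannot roll back. Only push it, do not pick it up, and leave everything else on the bench where it is.

Things in the scene. Friction and masses are not known exactly. Their poses are not given: they have to be found in the camera images.
- slug: round slug of aluminium bar, 50 mm dia, 36 mm long, 12 mm hole along its axis, about 0.18 kg, smooth, slightly oily. Origin at its centre; its axis (own y) lies across the gutter, so it rolls along it and x, z turn with it. Starts at rest on the level foot of the gutter, centre 65 mm above the bench, 95 to 118 mm to the low (-x) side of the chute's origin. It stands well out above the gutter walls.
- chute: feed chute bolted to the bench: base plate 330 x 100 x 10 mm, a sheet-steel gutter on legs. Origin at bench height under the gutter's midline; x level along the gutter towards its high end, z up. Gutter 40 mm wide inside, walls 14 mm above the floor, 3 mm thick. Floor level, 40 mm above the bench, from a 14 mm high lip at x = -165 to x = -60 mm, then a 12 degree slope 200 mm long up to the end stop.
- knee (a point): point on the floor's midline where the level foot turns into the slope: x = -60 mm, z = 40 mm in the chute's frame, same axes as the chute. Left on the slope below the catch, the slug rolls back down to the foot.
- home (a point): point where the sloped floor's midline meets the end stop (plate 46 mm wide, 48 mm high above the floor, 8 mm thick): x = 136, z = 82 mm in the chute's frame. Its x axis points up the slope along the floor, y across, z square off the floor. A slug against the stop has its centre at x = -25, z = 25 mm here; rolled back onto the raised catch, at about x = -29 mm.
- catch (a joint): one-way catch: 12 mm wide steel flap in the floor slot, on a pin under the floor, raised by a light spring (under 1 N). In rad: 0 = up, tip 6.5 mm above the floor about 46 mm down the slope from the stop; about 0.5 = pressed flush by a slug going over. It gives way to a slug coming up, springs up behind it in the last 4 mm before the stop and then bars the way back.
- sensor (a point): middle of the part sensor (brass barrel 12 mm dia, lying across) in a steel bracket 30 mm wide, beside the top of the gutter on the chute's +y side; a fixed obstacle that stands 24 to 87 mm from the midline and up to 122 mm above the bench..
- spare_slug: a second aluminium slug, the same size (50 mm dia, 36 mm tall), standing on its flat face on the bench beside the chute; origin at the centre of its underside. Leave it alone
- brass_disc: brass disc 60 mm dia, 12 mm thick, flat on the bench; origin at the centre of its underside. Leave it alone
- insert_box_a: flat plastic box of cutting inserts with a clear lid, 60 x 42 x 18 mm, on the bench; origin at the centre of its underside. Leave it alone
- insert_box_b: a second such box, 60 x 42 x 18 mm, near the high end of the chute; origin at the centre of its underside. Leave it alone
- hex_key: L-shaped hex key, 85 x 28 mm, 6 mm thick, on the bench; origin near the middle of its long arm, on the underside. Leave it alone
- caliper: caliper 200 mm long, jaws 45 mm, 10 mm thick, flat on the bench; origin at the middle of its beam, underside. Leave it alone
- collet_nut: round collet nut 43 mm dia, 22 mm tall, on the bench near the low end of the chute; origin at the centre of its underside. Leave it alone
- chip_brush: hand brush, about 200 mm long, lying on the bench; origin near its middle, underside. Leave it alone
Things that resemble listed ones, but are neither listed nor needed, are in the scene too. Leave any blue or orange look-alike of the slug alone.

How it is judged:
By the outcome, as a careful person would: the job done as asked, in the order asked, and still so for the second after the job is handed in, with the robot touching nothing.
It also fails if it takes over 40 s, if anything falls off the work surface, if the arm or the gripper's body presses on something with over 40 N, if the wrist force passes 120 N, or if a joint passes its speed limit or range.

## Working session

There is one attempt and no reset: what is moved stays moved. The work goes in short steps, Python scripts to look and compute and a tool call to move; the robot and the scene stay as the last step left them, time stands still between calls to the robot, and variables do not carry over. Pictures are saved under pics/ and viewed, and the job is handed in when it is done.

Besides the shell and the picture viewer there is one more tool, called as a command line: name --argument value ..., lists and objects as JSON in quotes. arm_command: Moves the arm, as the interface text tells. Its arguments: {"type":"object","properties":{"deltas":{"type":"array","items":{"type":"array"}},"grip_force":{"type":"number"}},"required":["deltas"]}

```bash
ls; mkdir -p pics; python3 - <<'E'
from workcell import env,cams
import cv2
s=env.state();print(s, env.tip_reach)
for n in("side","top"):
    f=cams.grab_frame(n);cv2.imwrite(f"pics/{n}0.png",f["img"][:,:,::-1]);print(n,f["K"],f["rvec"],f["tvec"])
    for k in("slug","chute","catch","sensor","home"):
        try:
            for d in cams.silhouettes(f,k):print(n,k,d["conf"],d["centre"],d["region"].sum())
        except Exception as e:print(k,e)
E
```

```text
pics
{'time_s': 0.0, 'qpos': array([ 7.08751099e+01,  1.83522989e+01,  8.97052138e+01, -2.75642823e-03,
        7.20424450e+01, -1.14659441e+00]), 'qvel': array([-0.04387179, -0.03422286, -0.08192851, -0.08622701,  0.01061864,
        0.04303691]), 'effort': array([-7.27859588e-04, -4.12471819e+01, -2.31971955e+01,  7.28625432e-02,
        4.57001023e-02, -1.29294499e-04]), 'ee_pos': array([177.32389072, 546.41237258, 186.02179269]), 'ee_rot': array([ -89.64477182,   89.90000804, -107.6222154 ]), 'force': array([ 0.39365716, -0.30820073, -0.84699136]), 'torque': array([-0.02942904, -0.05221919,  0.0115464 ]), 'gripper_width': 91.25584095490846} 11.0
side [[377.99888557   0.         255.58851226]
 [  0.         377.99888557 200.07818653]
 [  0.           0.           1.        ]] [ 1.97814206 -0.70773447  0.38598318] [-423.62421121  281.35702015  812.02126581]
side slug 0.91 [258.8, 271.2] 371
side slug 0.87 [346.4, 219.9] 262
side slug 0.73 [306.5, 267.7] 388
side slug 0.59 [201.0, 248.1] 261
side slug 0.54 [289.3, 198.5] 169
side slug 0.51 [283.7, 220.9] 292
side chute 0.68 [252.4, 227.2] 3308
side sensor 0.68 [260.2, 225.3] 3423
side home 0.6 [253.0, 220.9] 3374
top [[388.82138989   0.         252.08713377]
 [  0.         388.82138989 187.56339467]
 [  0.           0.           1.        ]] [ 2.14756204 -2.16411875  0.11113362] [  27.41239441  576.28046468 1102.53362572]
top slug 0.8 [281.8, 178.0] 190
top slug 0.68 [251.7, 255.2] 212
top slug 0.67 [316.2, 233.6] 197
top slug 0.55 [302.8, 119.8] 256
top slug 0.5 [337.5, 200.1] 252
top chute 0.93 [249.9, 189.4] 3553
top sensor 0.85 [247.2, 187.6] 3540
top home 0.76 [247.2, 186.8] 3532
```

```bash
python3 - <<'E'
import cv2
a=cv2.imread("pics/side0.png");cv2.imwrite("pics/side0c.png",cv2.resize(a[170:320,150:400],None,fx=3.2,fy=3.2,interpolation=cv2.INTER_CUBIC))
a=cv2.imread("pics/top0.png");cv2.imwrite("pics/top0c.png",cv2.resize(a[90:280,170:380],None,fx=3.1,fy=3.1,interpolation=cv2.INTER_CUBIC))
E
```

```text
(no output)
```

View pics/side0.png

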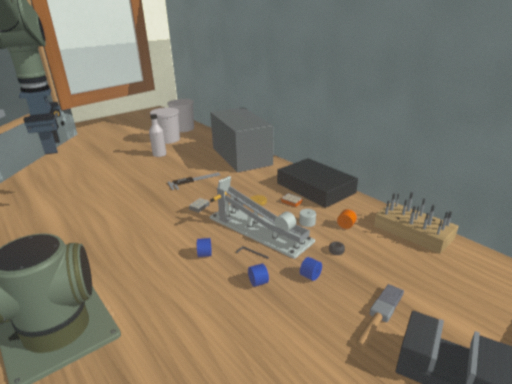

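View pics/top0.png

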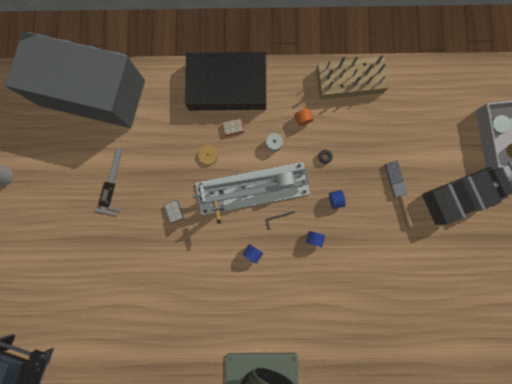

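View pics/side0c.png

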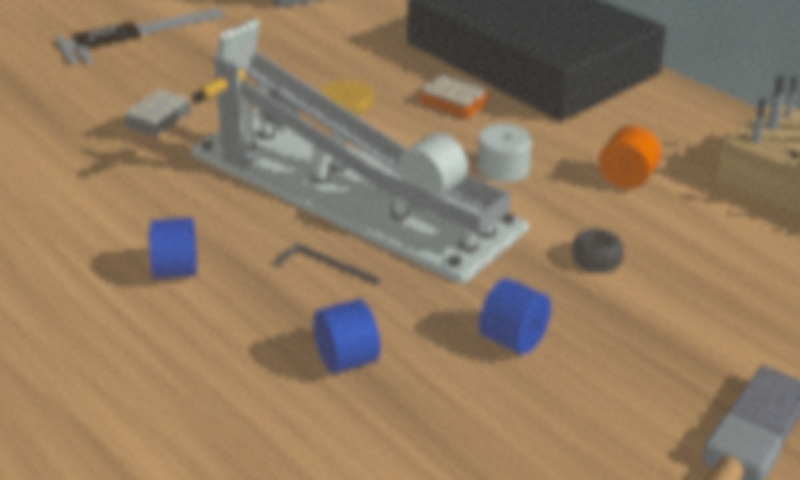

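View pics/top0c.png

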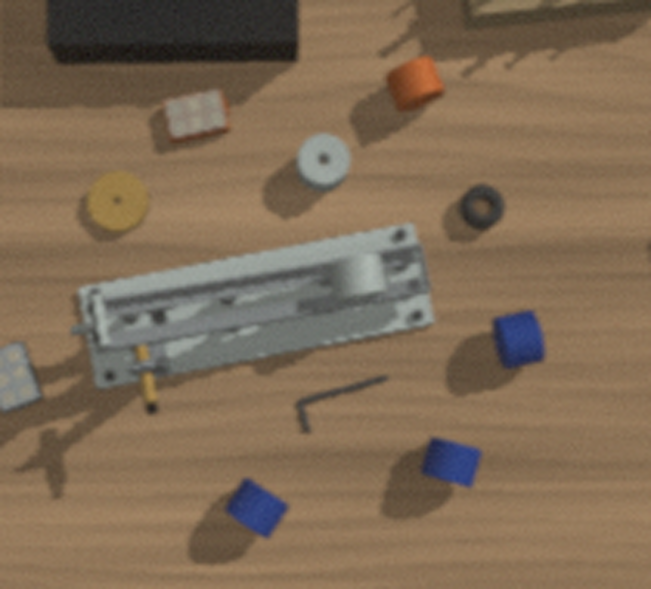

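The slug is the grey one in the gutter: side (289,221), top (286,178). Things it could be mistaken for:
- the spare slug upright beside the chute: side (308,218), top (274,142)
- three blue cylinders: top (338,200), (316,239), (253,254)
- the orange cylinder: top (304,117)

The crops show the chosen slug lying in the foot of the gutter. Next I fit the chute pose.

```bash
cat > h.py <<'E'
import numpy as np,cv2
from scipy.optimize import least_squares
def T(p,P): # chute->world
    x,y,a=p;c,s=np.cos(a),np.sin(a);P=np.atleast_2d(P).astype(float)
    return np.c_[x+c*P[:,0]-s*P[:,1],y+s*P[:,0]+c*P[:,1],P[:,2]]
def proj(f,W):return cv2.projectPoints(np.asarray(W,float),f["rvec"],f["tvec"],f["K"],None)[0].reshape(-1,2)
S=np.radians(12)
def slope(u,y,h): # u up slope from home (neg = down), h off floor
    return [136+u*np.cos(S)-h*np.sin(S),y,82+u*np.sin(S)+h*np.cos(S)]
E
python3 - <<'E'
from h import *
from workcell import env,cams
ft=cams.grab_frame("top");fs=cams.grab_frame("side")
t=np.array([[413,226],[434,322],[98,387],[80,290]])/3.1+[170,90]
s=np.array([[528,226],[463,280],[193,152]])/3.2+[150,170]
s2=np.array([[259,22],[219,42]])/3.2+[150,170]
Pt=[[-165,-50,10],[-165,50,10],[165,50,10],[165,-50,10]]
Ps=[[-165,-50,10],[-165,50,10],[165,50,10]]
def r(p,both=True):
    a=(proj(ft,T(p,Pt))-t).ravel();b=(proj(fs,T(p,Ps))-s).ravel()
    return np.r_[a,b]
o=least_squares(r,[500,0,1.6]);p=o.x
for dx in(0,):print(p,np.degrees(p[2]),o.fun.round(1))
np.save("p.npy",p)
print(T(p,[[-106,0,65],[136,0,82]]))
# slug rings overlay for several x
for n,f in(("top",ft),("side",fs)):
    im=cv2.resize(f["img"][:,:,::-1].copy(),None,fx=4,fy=4,interpolation=cv2.INTER_CUBIC)
    def dl(P,c):
        q=(proj(f,T(p,P))*4+1.5).astype(int);cv2.polylines(im,[q],True,c,1)
    dl(Pt,(0,0,255));dl([[-165,-20,54],[-165,20,54],[-60,20,54],[-60,-20,54]],(0,255,0))
    dl([slope(0,-23,0),slope(0,23,0),slope(0,23,48),slope(0,-23,48)],(255,0,255))
    a=np.linspace(0,6.28,40)
    for y in(-18,18):dl([[-106+25*np.cos(k),y,65+25*np.sin(k)] for k in a],(255,255,0))
    c=(180*4,140*4) if n=="top" else (190*4,160*4)
    cv2.imwrite(f"pics/{n}_ov.png",im[c[1]:c[1]+420,c[0]:c[0]+580])
    for d in cams.silhouettes(f,"slug"):
        m=d["region"];ys,xs=np.nonzero(m);print(n,d["conf"],d["centre"],xs.min(),xs.max(),ys.min(),ys.max())
    print(proj(f,T(p,[[-106,0,65]])))
E
```

```text
[575.03410749  20.91716345   1.75233165] 100.40120791030141 [ 0.6 -0.5  0.6  1.1 -0.3  1.  -0.2 -0.6  0.7 -0.6  0.2 -0.5 -0.6 -1.4]
[[594.17133486 -83.34100903  65.        ]
 [550.48068369 154.68236588  82.        ]]
top 0.82 [339.3, 198.9] 329 346 190 208
top 0.79 [314.7, 238.2] 307 325 231 246
top 0.69 [254.0, 251.0] 244 262 245 262
top 0.53 [305.2, 114.7] 295 312 108 125
top 0.47 [284.6, 179.6] 276 294 171 187
[[289.29014603 179.79071786]]
side 0.86 [284.1, 220.3] 274 295 212 230
side 0.84 [344.9, 217.3] 337 355 210 229
side 0.82 [260.1, 274.5] 248 268 264 286
side 0.7 [200.3, 248.7] 196 211 238 257
side 0.63 [310.7, 267.4] 300 321 257 280
[[288.63811304 223.9682346 ]]
```

View pics/top_ov.png

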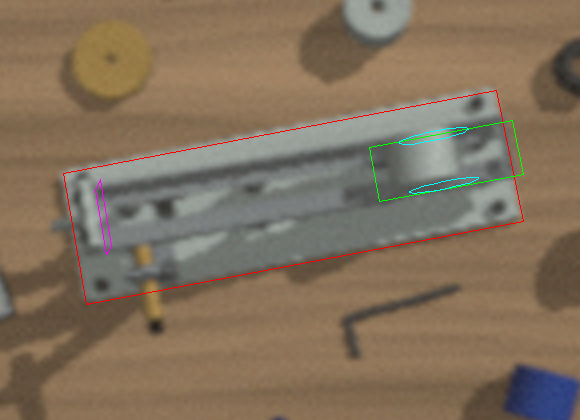

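View pics/side_ov.png

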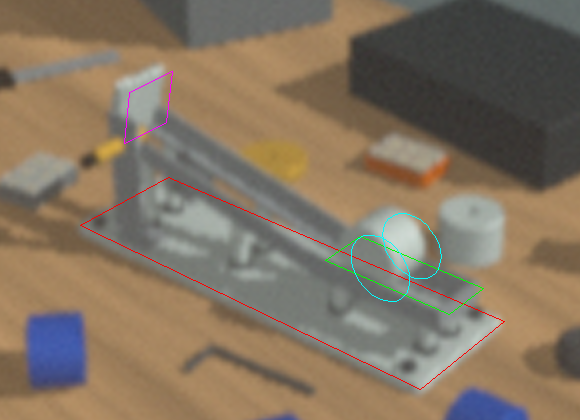

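The plate fits to about 1 px, but the gutter and stop sit several mm further along +x. So the plate isn't centred on the chute's origin, and I'll refit on the gutter and stop features instead.

```bash
python3 - <<'E'
import cv2
a=cv2.imread("pics/side0.png");cv2.imwrite("pics/s1.png",cv2.resize(a[170:260,210:320],None,fx=7,fy=6.6,interpolation=cv2.INTER_CUBIC))
a=cv2.imread("pics/top0.png");cv2.imwrite("pics/t1.png",cv2.resize(a[155:220,190:315],None,fx=6.4,fy=6.4,interpolation=cv2.INTER_CUBIC))
E
```

```text
(no output)
```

View pics/s1.png

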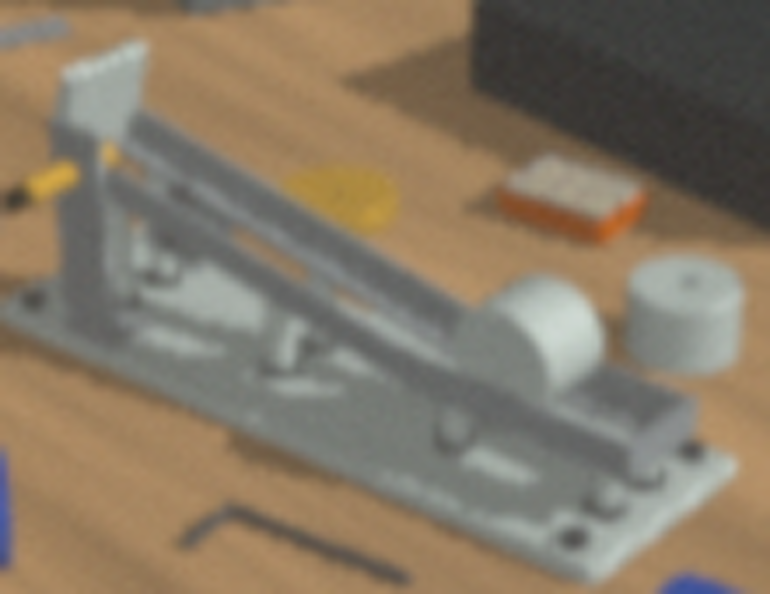

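View pics/t1.png

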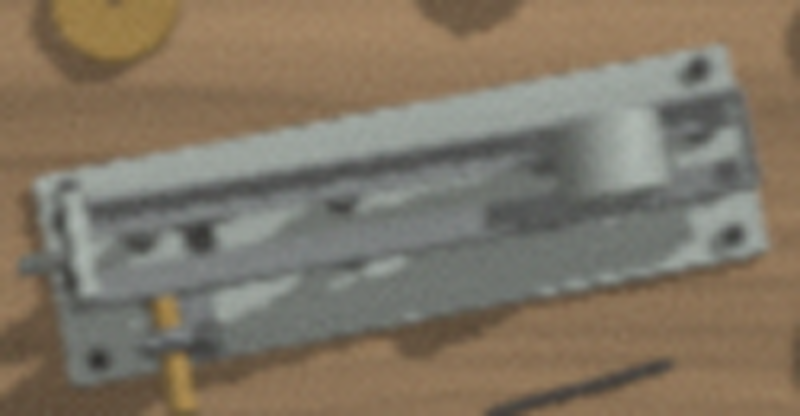

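```bash
python3 - <<'E'
from h import *
from workcell import env,cams
ft=cams.grab_frame("top");fs=cams.grab_frame("side")
t=np.array([[413,226],[434,322],[98,387],[80,290]])/3.1+[170,90]
s=np.array([[528,226],[463,280],[193,152]])/3.2+[150,170]
tg=np.array([[743,90],[757,187],[80,195],[97,293]])/6.4+[190,155]
sg=np.array([[695,400],[632,440],[66,72],[147,44]])/[7,6.6]+[210,170]
G=np.array([[-168,-23,54],[-168,23,54],slope(0,-23,48),slope(0,23,48)])
Gs=np.array([[-168,-23,54],[-168,23,54],slope(0,23,48),slope(0,-23,48)])
B=np.array([[-165,-50,10],[-165,50,10],[165,50,10],[165,-50,10]],float)
def r(p):
    d=[p[3],p[4],0]
    return np.r_[(proj(ft,T(p[:3],B+d))-t).ravel(),(proj(fs,T(p[:3],B[:3]+d))-s).ravel(),(proj(ft,T(p[:3],G))-tg).ravel(),(proj(fs,T(p[:3],Gs))-sg).ravel()]
o=least_squares(r,[575,21,1.75,0,0],x_scale=[10,10,.1,10,10]);p=o.x
print(p,np.degrees(p[2]));print(o.fun.reshape(-1,2).round(1))
np.save("p.npy",p[:3]);p=p[:3]
# slug fit from silhouettes
import itertools
a=np.linspace(0,6.28,60)
obs={}
for n,f,c in(("top",ft,(286,178)),("side",fs,(288,220))):
    d=min(cams.silhouettes(f,"slug"),key=lambda d:np.hypot(*(np.array(d["centre"])-c)));obs[n]=d;print(n,d["centre"])
for x in range(-120,-85,4):
    print(x,*[ (proj(f,T(p,[[x+25*np.cos(k),y,65+25*np.sin(k)] for k in a for y in(-18,18)])).min(0)+proj(f,T(p,[[x+25*np.cos(k),y,65+25*np.sin(k)] for k in a for y in(-18,18)])).max(0))/2 for f in(ft,fs)])
for n,f in(("top",ft),("side",fs)):
    im=cv2.resize(f["img"][:,:,::-1].copy(),None,fx=4,fy=4,interpolation=cv2.INTER_CUBIC)
    def dl(P,c):
        q=(proj(f,T(p,P))*4+1.5).astype(int);cv2.polylines(im,[q],True,c,1)
    dl(G,(0,255,0))
    for y in(-18,18):dl([[-100+25*np.cos(k),y,65+25*np.sin(k)] for k in a],(255,255,0))
    c=(180*4,140*4) if n=="top" else (190*4,160*4)
    cv2.imwrite(f"pics/{n}_ov2.png",im[c[1]:c[1]+420,c[0]:c[0]+580])
E
```

```text
[574.29761998  29.04633921   1.75316048  -8.11988579   0.76623449] 100.448696377401
[[ 0.5 -0.6]
 [ 0.6  1. ]
 [-0.2  1.1]
 [-0.2 -0.5]
 [ 0.7 -0.6]
 [ 0.2 -0.5]
 [-0.6 -1.4]
 [-0.4 -0.3]
 [ 0.7  0.1]
 [-0.9 -0.7]
 [-0.6  0.8]
 [ 0.4 -0.2]
 [-0.3  1.2]
 [ 0.8  1.1]
 [-0.1  0.1]]
top [281.5, 177.4]
side [280.9, 221.7]
-120 [291.29384065 179.02378728] [290.57561777 224.62789529]
-116 [289.91287509 179.28891859] [289.40066995 224.13237938]
-112 [288.53199325 179.55406706] [288.23095916 223.63907324]
-108 [287.15086524 179.81923271] [287.06645047 223.14796212]
-104 [285.76964788 180.08441553] [285.90710924 222.6590314 ]
-100 [284.38834116 180.34961553] [284.75288875 222.17226659]
-96 [283.00694509 180.6148327 ] [283.60375933 221.68774536]
-92 [281.62545964 180.88006704] [282.45969551 221.20573693]
-88 [280.2438848  181.14531857] [281.32066386 220.72584757]
```

View pics/top_ov2.png

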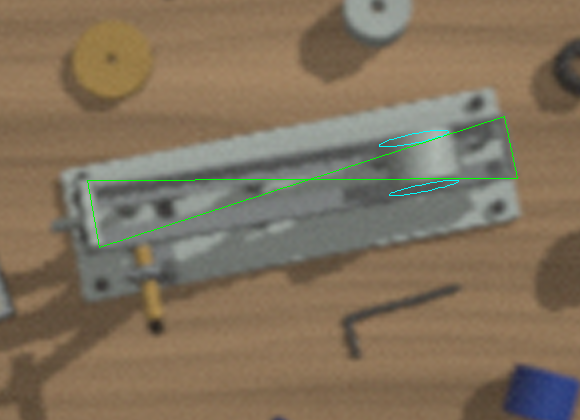

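View pics/side_ov2.png

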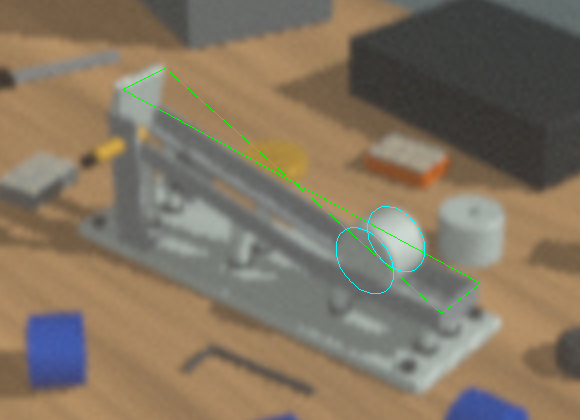

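```bash
python3 - <<'E'
from h import *
from workcell import env
from scipy.spatial.transform import Rotation as R
s=env.state();M=R.from_euler("xyz",s["ee_rot"],degrees=True).as_matrix()
print(M.round(3));p=np.load("p.npy");a=np.degrees(np.arctan2(M[1,1],M[0,1]));print("tool y az",a,"chute y az",np.degrees(p[2])+90, "q6",s["qpos"][5])
d=(np.degrees(p[2])+90-a+90)%180-90;print("turn",d,np.radians(d))
w=T(p,[[-170,0,130]])[0];print(w,w-s["ee_pos"],s["ee_pos"])
print("dir",np.cos(p[2]),np.sin(p[2]))
E
```

```text
[[ 0.     0.309  0.951]
 [ 0.     0.951 -0.309]
 [-1.     0.    -0.   ]]
tool y az 72.01980678072172 chute y az 190.448696377401 q6 -1.1463568945542808
turn -61.571110403320716 -1.0746186006468803
[ 605.12797496 -138.13466812  130.        ] [ 427.63582495 -685.06915392  -56.88709293] [177.49215001 546.9344858  186.88709293]
dir -0.18135502926424593 0.9834176901808125
```

arm_command --deltas '[[0.5,[15,-24,0],-0.04],[0.2,[42,-68,0],-0.11],[0,[70,-112,0],-0.18],[0,[98,-156,0],-0.25],[0,[126,-200,0],-0.32],[0,[154,-245,0],-0.39],[0,[182,-290,0],-0.46],[0,[210,-335,0],-0.53],[0,[238,-380,0],-0.6],[0,[266,-425,0],-0.67],[0,[294,-470,0],-0.74],[0,[322,-515,0],-0.81],[0,[350,-560,0],-0.88],[0,[378,-605,0],-0.95],[0,[404,-646,-15],-1.01],[0,[421,-673,-35],-1.05],[0,[428,-685,-50],-1.075],[0,[428,-685,-57],-1.075],[0,[428,-685,-57],-1.075],[0,[428,-685,-57],-1.075]]' --grip_force 30

```text
time_s: 3.0
ee_pos: [605.3, -137.3, 130.4]
ee_rot: [141.1, 90.0, 61.6]
force: [-0.3, -0.3, 1.2]
gripper_width: 0.4
```

```bash
cat > look.py <<'E'
import sys
from h import *
from workcell import env,cams
p=np.load("p.npy");n=sys.argv[1]
s=env.state();e=s["ee_pos"];d=np.array([np.cos(p[2]),np.sin(p[2])]);v=e[:2]-p[:2]
print("t",s["time_s"],"ee",e.round(1),"chute xyz",round(v@d,1),round(v@[-d[1],d[0]],1),round(e[2],1),"F",s["force"].round(1),"F along",round(s["force"][:2]@d,2),"w",s["gripper_width"])
ims=[]
for k,c,z in(("top",(190,150),3.2),("side",(190,140),3.2)):
    f=cams.grab_frame(k);ims.append(cv2.resize(f["img"][c[1]:c[1]+90,c[0]:c[0]+130],None,fx=6,fy=3.3*1,interpolation=cv2.INTER_CUBIC) if 0 else cv2.resize(f["img"][c[1]:c[1]+100,c[0]:c[0]+130],(390*1,300)))
    cv2.imwrite(f"pics/{k}_{n}.png",f["img"][:,:,::-1])
    big=cv2.resize(f["img"][c[1]:c[1]+100,c[0]:c[0]+133],(798,600),interpolation=cv2.INTER_CUBIC)
    cv2.imwrite(f"pics/{k}z_{n}.png",big[:,:,::-1])
E
python3 look.py a
```

```text
t 3.0 ee [ 605.3 -137.3  130.4] chute xyz -169.2 -0.3 130.4 F [-0.3 -0.3  1.2] F along -0.27 w 0.38650164864372755
```

View pics/topz_a.png

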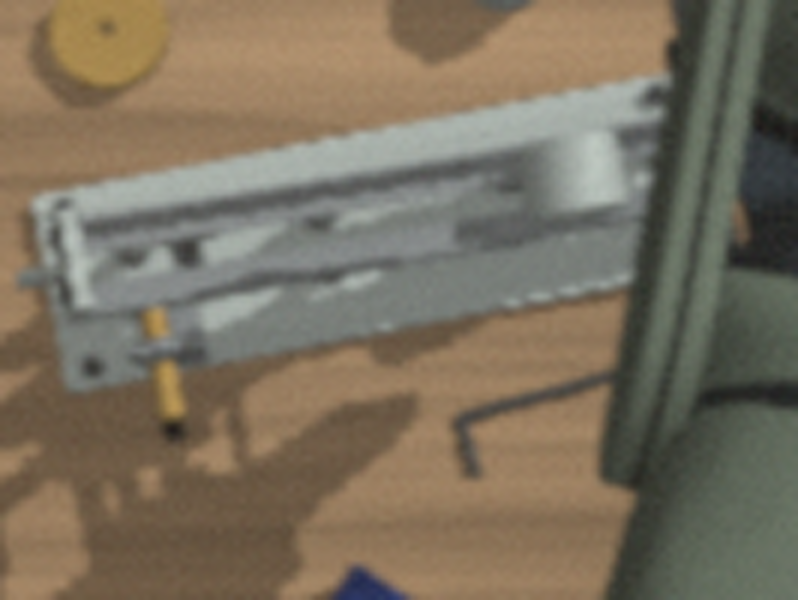

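View pics/sidez_a.png

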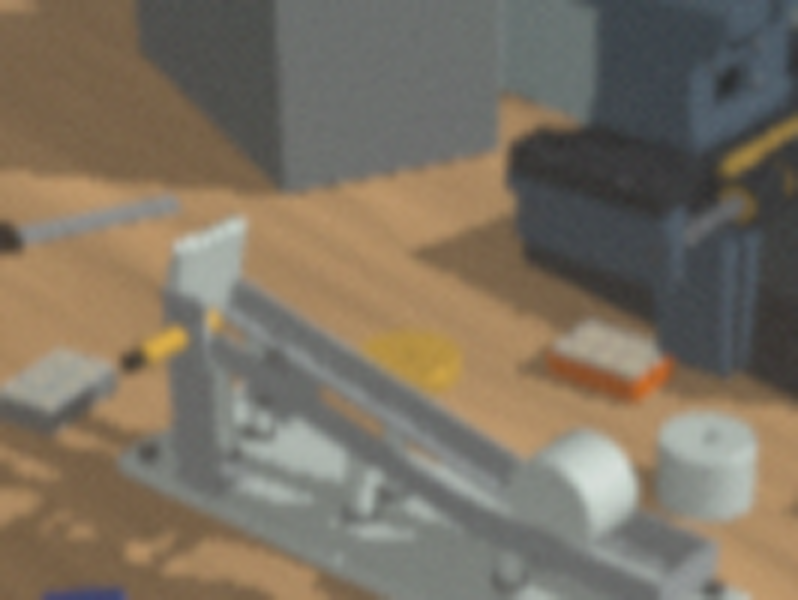

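The picture shows the slug at side-zoom (580,480) and the closed fingertips above the low end at about (720,370). Next I lower them behind the slug to a tip height of about 59 mm.

arm_command --deltas '[[0,[0,0,-15],0],[0,[0,0,-35],0],[0,[0,0,-50],0],[0,[0,0,-58],0],[0,[0,0,-60],0],[0,[0,0,-60],0]]'

```text
time_s: 3.7
ee_pos: [605.9, -137.7, 70.6]
ee_rot: [67.5, 89.9, -12.1]
force: [-0.1, 0.3, 0.1]
gripper_width: 0.4
```

```bash
python3 look.py b; python3 - <<'E'
from h import *
from workcell import cams
p=np.load("p.npy");f=cams.grab_frame("side");print((proj(f,T(p,[[x,y,60] for x in(-185,-153) for y in(-13,13)]))-[190,140])*6)
E
```

```text
t 3.7 ee [ 605.9 -137.7   70.6] chute xyz -169.8 -0.8 70.6 F [-0.1  0.3  0.1] F along 0.31 w 0.37563267060234606
[[738.14372623 554.18778118]
 [705.19904731 580.00248752]
 [678.75691217 529.34122628]
 [645.42213432 554.26617651]]
```

View pics/sidez_b.png

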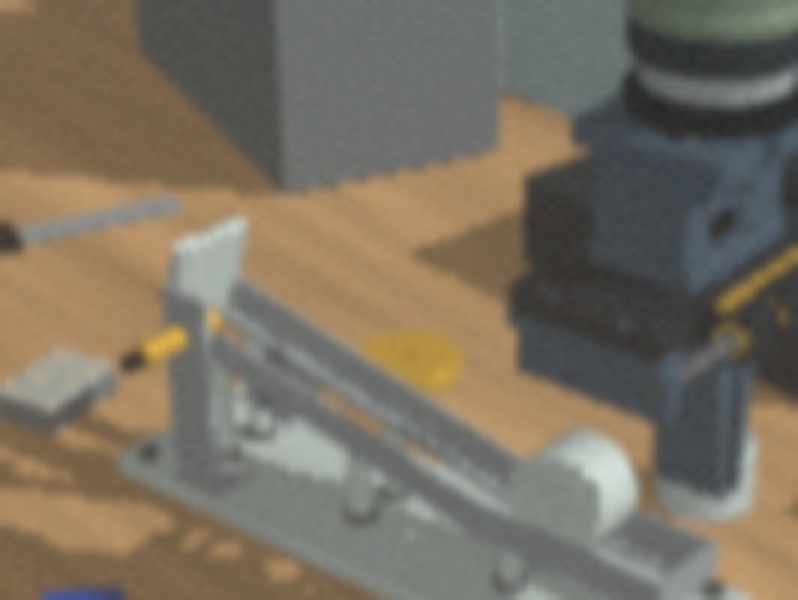

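The visible fingertips, at zoom y≈490, are higher than the predicted 530–580. I check this before pushing.

```bash
python3 - <<'E'
from h import *
from workcell import cams
p=np.load("p.npy");f=cams.grab_frame("side")
im=f["img"][:,:,::-1];c=(270,165);Z=9
big=cv2.resize(im[c[1]:c[1]+65,c[0]:c[0]+85],None,fx=Z,fy=Z,interpolation=cv2.INTER_CUBIC)
for P in ([-185,-13,59.6],[-185,13,59.6],[-153,-13,59.6],[-153,13,59.6],[-153,13,100],[-153,-13,100],[-185,13,100]):
    q=(proj(f,T(p,[P]))[0]-c+.5)*Z;cv2.circle(big,tuple(q.astype(int).tolist()),4,(0,0,255),-1)
cv2.imwrite("pics/tip.png",big)
ft=cams.grab_frame("top");print(proj(ft,[[0,0,0],[177,547,187],[177,547,176]]),proj(f,[[0,0,0],[177,547,176]]))
E
```

```text
[[261.75443556 390.79544676]
 [ 36.5664599  345.53141087]
 [ 39.09118045 344.24055912]] [[ 58.389884   331.05091414]
 [ 56.80535911 159.20699958]]
```

View pics/tip.png

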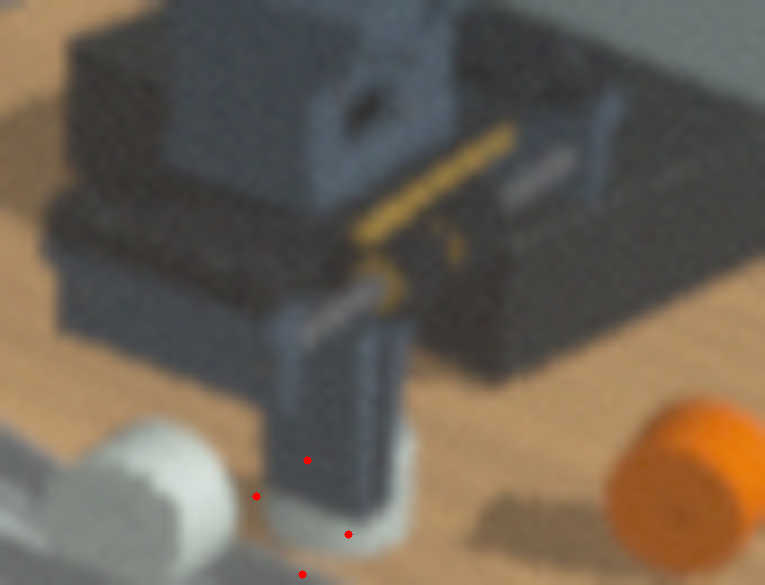

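View pics/topz_b.png

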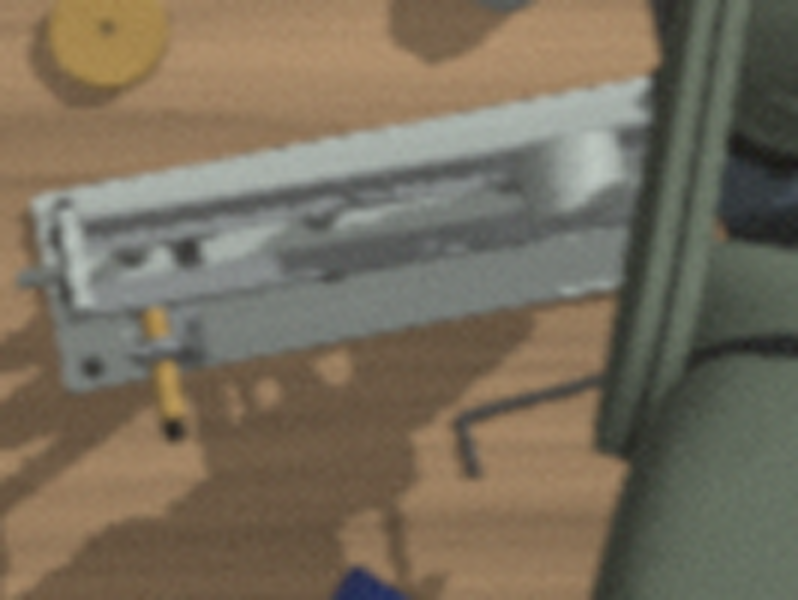

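```bash
python3 - <<'E'
from h import *
from workcell import cams
f=cams.grab_frame("side");ft=cams.grab_frame("top")
R,_=cv2.Rodrigues(f["rvec"]);print("cam side",-R.T@f["tvec"]);R,_=cv2.Rodrigues(ft["rvec"]);print("cam top",-R.T@ft["tvec"])
y=np.array([.309,.951,0]);z=np.array([.951,-.309,0]);tcp=np.array([177.4,546.7,186.5])
for n,g,c,Z in(("side0",f,(0,60),6),("top0",ft,(0,290),6)):
    im=cv2.imread(f"pics/{n}.png");b=cv2.resize(im[c[1]:c[1]+100,c[0]:c[0]+133],None,fx=Z,fy=Z,interpolation=cv2.INTER_CUBIC)
    for sy in(-1,1):
        for ww in(45.5,59):
            for sz in(-16,16):
                P=tcp+y*sy*ww+z*sz+[0,0,-11];q=(proj(g,[P])[0]-c+.5)*Z;cv2.circle(b,tuple(q.astype(int).tolist()),4,(0,0,255),-1)
    cv2.imwrite(f"pics/{n}_g.png",b)
E
```

```text
cam side [ -15.24050667 -721.28785017  630.48342198]
cam top [ 445.32002765    9.12094858 1161.9113092 ]
```

View pics/side0_g.png

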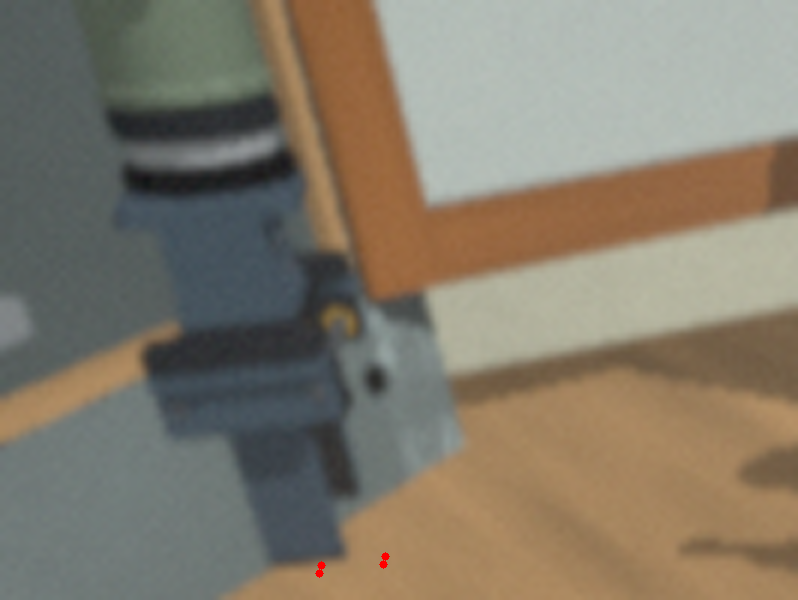

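View pics/top0_g.png

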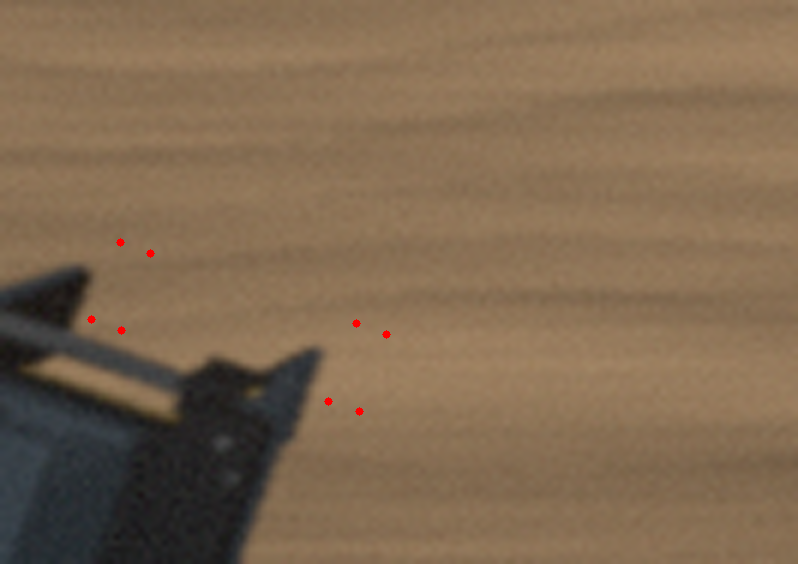

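```bash
python3 - <<'E'
from h import *
from workcell import cams
f=cams.grab_frame("side");ft=cams.grab_frame("top");p=np.load("p.npy")
y=np.array([.309,.951,0]);z=np.array([.951,-.309,0]);tcp=np.array([177.4,546.7,186.5])
def C(sy,w,sz):return tcp+y*sy*w+z*sz+[0,0,-11]
# start observations
ob=[(f,C(-1,59,-16),np.array([270,560])/6+[0,60]-.5),(f,C(-1,59,16),np.array([343,557])/6+[0,60]-.5),
    (ft,C(-1,52,16),np.array([320,350])/6+[0,290]-.5),(ft,C(1,52,16),np.array([85,268])/6+[0,290]-.5)]
r=lambda d:np.concatenate([proj(g,[P+d])[0]-o for g,P,o in ob])
o=least_squares(r,[0,0,0]);print(o.x,o.fun.round(1))
# now: side only; lateral offset fixed 0 -> z
c=(270,165)
obs=[([-153.8,12.7,59.6],[265,490]),([-185.8,12.7,59.6],[375,516])]
r=lambda d:np.concatenate([proj(f,T(p,[np.array(P)+[d[0],0,d[1]]]))[0]-(np.array(q)/9+c-.5) for P,q in obs])
o=least_squares(r,[0,0]);print(o.x,o.fun.round(1))
E
```

```text
[ 1.28256113 -3.6443214  44.4214589 ] [ 1.7  0.9  1.2 -0.2  0.6  1.3 -1.3  0.9]
[-4.77840715 46.78327901] [ 1.  -0.6 -1.   0.6]
```

Two independent triangulations, at the start pose and now, agree that the visible tips are about 45 mm higher than TCP − 11. Before trusting either figure, I go down a little and watch the force. If the nominal tip reach is right, the lip should be touched after about 5 mm.

arm_command --deltas '[[0,[0,0,-2],0],[0,[0,0,-4],0],[0,[0,0,-6],0],[0,[0,0,-8],0],[0,[0,0,-8],0]]'

```text
time_s: 4.65
ee_pos: [605.2, -138.0, 61.4]
ee_rot: [-114.3, 90.0, 166.1]
force: [-0.4, -0.1, 0.2]
gripper_width: 0.7
```

arm_command --deltas '[[0,[0,0,-3],0],[0,[0,0,-6],0],[0,[0,0,-9],0],[0,[0,0,-12],0],[0,[0,0,-12],0]]'

```text
time_s: 5.15
ee_pos: [605.1, -138.0, 49.2]
ee_rot: [-115.8, 89.9, 164.6]
force: [0.3, 0.2, 0.3]
gripper_width: 0.4
```

```bash
python3 look.py c;python3 - <<'E'
import cv2
im=cv2.imread("pics/side_c.png");c=(260,175)
cv2.imwrite("pics/tipc.png",cv2.resize(im[c[1]:c[1]+65,c[0]:c[0]+85],None,fx=9,fy=9,interpolation=cv2.INTER_CUBIC))
E
```

```text
t 5.15 ee [ 605.1 -138.    49.2] chute xyz -169.8 0.0 49.2 F [0.3 0.2 0.3] F along 0.18 w 0.3761159961346898
```

View pics/tipc.png

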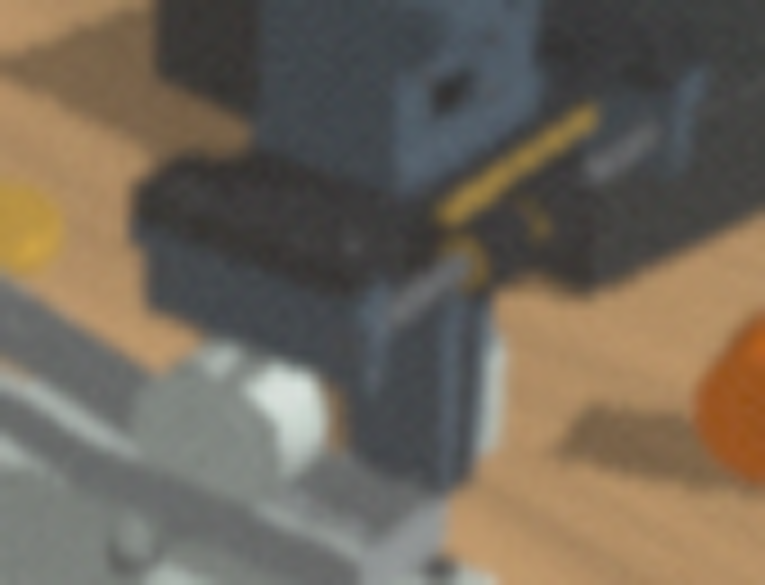

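```bash
python3 - <<'E'
from h import *
from workcell import cams
f=cams.grab_frame("side");p=np.load("p.npy");c=(260,175)
obs=[([-153.8,13.5,38.2],[352,465]),([-185.8,13.5,38.2],[445,492])]
r=lambda d:np.concatenate([proj(f,T(p,[np.array(P)+[d[0],0,d[1]]]))[0]-(np.array(q)/9+c-.5) for P,q in obs])
o=least_squares(r,[0,0]);print(o.x,o.fun.round(1))
im=cv2.imread("pics/side_c.png");b=cv2.resize(im[c[1]:c[1]+65,c[0]:c[0]+85],None,fx=9,fy=9,interpolation=cv2.INTER_CUBIC)
for h,col in((38,(0,0,255)),(60,(0,255,0)),(80,(255,255,0))):
    q=((proj(f,T(p,[[x,y,h] for x,y in((-154,13.5),(-186,13.5),(-186,-13.5),(-154,-13.5))]))-c+.5)*9).astype(int);cv2.polylines(b,[q],True,col,1)
q=((proj(f,T(p,[[-168,-23,54],[-168,23,54],[-60,23,54],[-60,-23,54]]))-c+.5)*9).astype(int);cv2.polylines(b,[q],True,(255,0,255),1)
cv2.imwrite("pics/tipc2.png",b)
E
```

```text
[-2.37027776 45.10242594] [ 0.1 -0.6 -0.1  0.6]
```

View pics/tipc2.png

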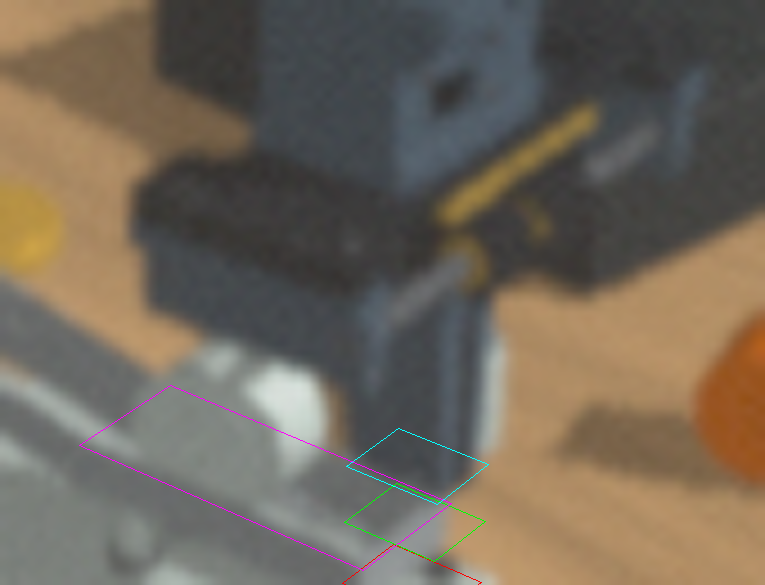

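Third agreement: the tip outline at the cyan height (z≈80) matches the picture, and there was no contact. So the real tips are about 34 mm above the reported TCP z. I trust the cameras and go down in small steps.

arm_command --deltas '[[0,[0,0,-4],0],[0,[0,0,-9],0],[0,[0,0,-13],0],[0,[0,0,-16],0],[0,[0,0,-18],0],[0,[0,0,-20],0],[0,[0,0,-20],0]]'

```text
time_s: 6.0
ee_pos: [605.3, -138.0, 29.6]
ee_rot: [-112.7, 90.0, 167.7]
force: [-0.5, 0.1, 0.3]
gripper_width: 0.7
```

```bash
cat > tip.py <<'E'
import sys
from h import *
from workcell import cams,env
f=cams.grab_frame("side");p=np.load("p.npy");c=(int(sys.argv[2]),int(sys.argv[3]))
s=env.state();e=s["ee_pos"];d=np.array([np.cos(p[2]),np.sin(p[2])]);v=e[:2]-p[:2];X=v@d;Y=v@[-d[1],d[0]]
print("t",s["time_s"],X.round(1),Y.round(1),e[2].round(1),"tip z",(e[2]+34).round(1),"Falong",(s["force"][:2]@d).round(2),s["force"].round(1))
im=f["img"][:,:,::-1];b=cv2.resize(im[c[1]:c[1]+65,c[0]:c[0]+85],None,fx=9,fy=9,interpolation=cv2.INTER_CUBIC)
cv2.imwrite(f"pics/{sys.argv[1]}r.png",b)
def pl(P,col):
    q=((proj(f,T(p,P))-c+.5)*9).astype(int);cv2.polylines(b,[q],True,col,1)
h=e[2]+34
pl([[X+x,Y+y,h] for x,y in((16,13.5),(-16,13.5),(-16,-13.5),(16,-13.5))],(0,255,0))
pl([[-168,-23,54],[-168,23,54],[-60,23,54],[-60,-23,54]],(255,0,255))
cv2.imwrite(f"pics/{sys.argv[1]}.png",b)
E
python3 tip.py d 260 175
```

```text
t 6.05 -170.0 -0.4 29.8 tip z 63.8 Falong -0.23 [ 0.3 -0.2  0.7]
```

View pics/d.png

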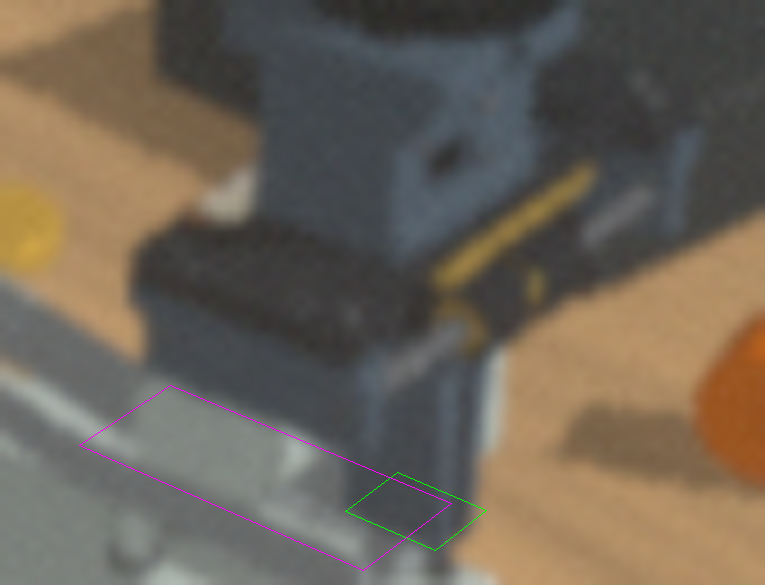

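The tip outline fits at z≈63. I lower 4 mm more and push slowly along the level part.

arm_command --deltas '[[0,[0,0,-2],0],[0,[0,0,-4],0],[0,[-0.7,4,-4],0],[0,[-1.6,9,-4],0],[0,[-2.5,14,-4],0],[0,[-3.3,18,-4],0],[0,[-4,22,-4],0],[0,[-4.8,26,-4],0],[0,[-5.5,30,-4],0],[0,[-6.3,34,-4],0],[0,[-7,38,-4],0],[0,[-7.7,42,-4],0],[0,[-8.5,46,-4],0],[0,[-9.2,50,-4],0],[0,[-10,54,-4],0],[0,[-10.7,58,-4],0],[0,[-11.4,62,-4],0],[0,[-12,65,-4],0],[0,[-12,65,-4],0]]'

```text
time_s: 7.95
ee_pos: [593.5, -72.7, 26.0]
ee_rot: [87.5, 90.0, 8.0]
force: [-0.0, -0.4, -0.6]
gripper_width: 0.4
```

```bash
python3 tip.py e 245 165
```

```text
t 8.0 -103.7 -0.4 25.9 tip z 59.9 Falong -0.41 [-0.3 -0.5 -1. ]
```

View pics/e.png

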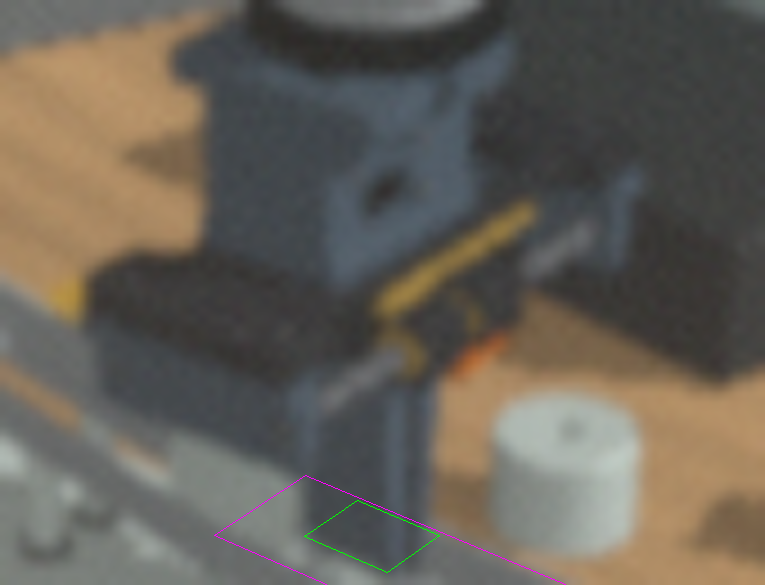

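The slug is just ahead of the fingertips at crop (235,480), at the knee. Now I follow the slope.

arm_command --deltas '[[0,[-0.7,4,0.9],0],[0,[-1.8,10,2.2],0],[0,[-2.9,16,3.5],0],[0,[-4,22,4.8],0],[0,[-5.1,28,6.1],0],[0,[-6.3,34,7.4],0],[0,[-7.4,40,8.7],0],[0,[-8.5,46,10],0],[0,[-9.6,52,11.3],0],[0,[-10.7,58,12.6],0],[0,[-11.8,64,13.9],0],[0,[-12.9,70,15.2],0],[0,[-14,76,16.5],0],[0,[-15.1,82,17.8],0],[0,[-16.2,88,19.1],0],[0,[-17.3,94,20.4],0],[0,[-18.4,100,21.7],0],[0,[-19.6,106,23],0],[0,[-20.7,112,24.3],0],[0,[-21.4,116,25.1],0]]'

```text
time_s: 10.0
ee_pos: [571.9, 43.6, 51.1]
ee_rot: [150.7, 90.0, 71.2]
force: [-0.3, -1.4, 0.9]
gripper_width: 0.5
```

```bash
python3 tip.py f 205 150; python3 look.py f
```

```text
t 10.05 15.2 -0.3 51.1 tip z 85.1 Falong 1.0 [-0.  1. -0.]
t 10.05 ee [571.9  44.1  51.1] chute xyz 15.2 -0.3 51.1 F [-0.  1. -0.] F along 1.0 w 0.2992833919133746
```

View pics/f.png

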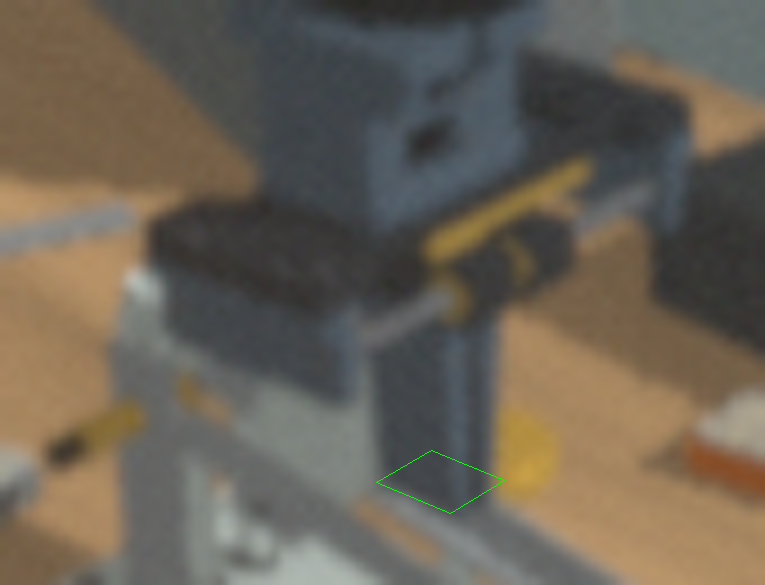

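View pics/topz_f.png

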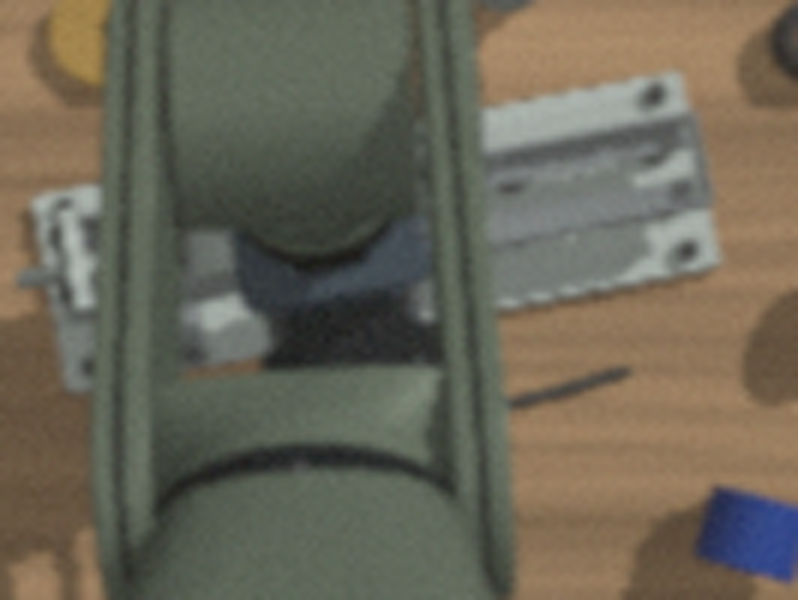

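```bash
python3 - <<'E'
from h import *
from workcell import cams
f=cams.grab_frame("side");p=np.load("p.npy")
for z in(110,125,140,164):print(z,((proj(f,T(p,[[15+38,89,z],[15-38,89,z]]))-[205,150]+.5)*9).round(0).tolist())
print(((proj(f,T(p,[slope(0,23,48),slope(0,-23,48),[105,24,122],[105,87,110]]))-[205,150]+.5)*9).round(0).tolist())
E
```

```text
110 [[158.0, 485.0], [337.0, 564.0]]
125 [[155.0, 443.0], [335.0, 520.0]]
140 [[152.0, 400.0], [333.0, 476.0]]
164 [[147.0, 331.0], [330.0, 404.0]]
[[142.0, 292.0], [238.0, 245.0], [185.0, 330.0], [49.0, 433.0]]
```

The body's underside matches z=164, so it clears the stop and the sensor. I continue over the catch, more slowly.

arm_command --deltas '[[0,[-0.7,4,0.9],0],[0,[-1.5,8,1.7],0],[0,[-2.2,12,2.6],0],[0,[-3,16,3.5],0],[0,[-3.7,20,4.3],0],[0,[-4.4,24,5.2],0],[0,[-5.2,28,6.1],0],[0,[-5.9,32,6.9],0],[0,[-6.6,36,7.8],0],[0,[-7.2,39,8.4],0],[0,[-7.6,41,8.9],0]]'

```text
time_s: 11.3
ee_pos: [564.3, 84.4, 59.8]
ee_rot: [-155.0, 90.0, 125.4]
force: [0.0, -0.8, 0.1]
gripper_width: 0.3
```

```bash
python3 tip.py g 195 150
```

```text
t 11.35 56.5 -0.2 59.9 tip z 93.9 Falong -0.45 [-0.2 -0.5  0.3]
```

View pics/gr.png

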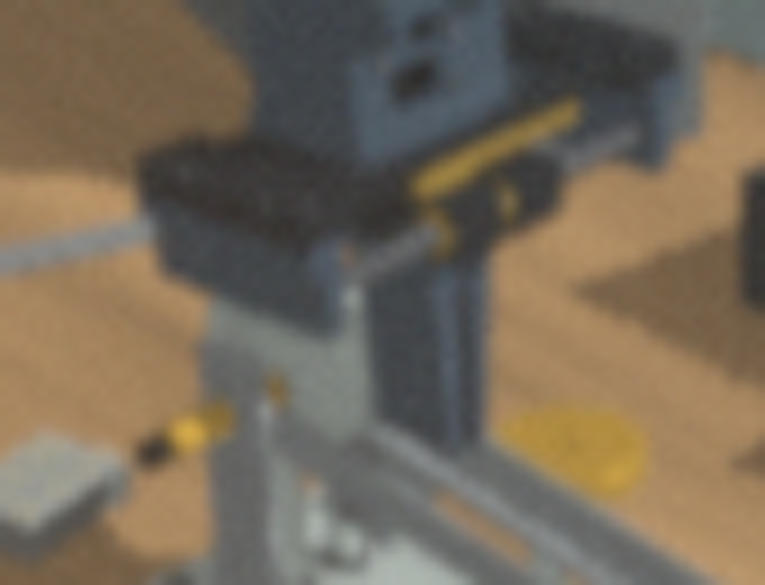

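Close now. The last stretch goes 1 mm per row until the stop pushes back.

arm_command --deltas '[[0,[-0.2,1,0.2],0],[0,[-0.4,2,0.4],0],[0,[-0.6,3,0.6],0],[0,[-0.7,4,0.8],0],[0,[-0.9,5,1],0],[0,[-1.1,6,1.2],0],[0,[-1.1,6,1.2],0]]'

```text
time_s: 12.05
ee_pos: [563.4, 90.1, 61.1]
ee_rot: [109.3, 90.0, 29.8]
force: [1.2, -1.2, 0.9]
gripper_width: 0.5
```

arm_command --deltas '[[0,[-0.2,1,0.2],0],[0,[-0.4,2,0.4],0],[0,[-0.4,2,0.4],0]]'

```text
time_s: 12.35
ee_pos: [563.4, 90.7, 61.4]
ee_rot: [10.0, 89.9, -69.5]
force: [2.1, -5.3, -0.4]
gripper_width: 0.8
```

arm_command --deltas '[[0,[-0.1,0.7,0],0],[0,[-0.3,1.5,0],0],[0,[-0.3,1.5,0],0]]'

```text
time_s: 12.65
ee_pos: [563.5, 90.7, 61.4]
ee_rot: [7.0, 89.7, -72.5]
force: [1.9, -9.6, -0.6]
gripper_width: 0.3
```

arm_command --deltas '[[0,[-0.2,1,0],0],[0,[-0.4,2,0],0],[0,[-0.4,2,0],0],[0,[-0.4,2,0],0],[0,[-0.4,2,0],0]]'

```text
time_s: 13.15
ee_pos: [563.5, 90.7, 61.5]
ee_rot: [4.8, 89.5, -74.7]
force: [3.6, -15.5, 0.1]
gripper_width: 0.5
```

```bash
python3 tip.py i 195 150; python3 look.py i
```

```text
t 13.2 62.6 -0.6 61.5 tip z 95.5 Falong -15.97 [  2.5 -15.8  -1. ]
t 13.2 ee [563.5  90.8  61.5] chute xyz 62.6 -0.6 61.5 F [  2.5 -15.8  -1. ] F along -15.97 w 0.4725475439829337
```

View pics/i.png

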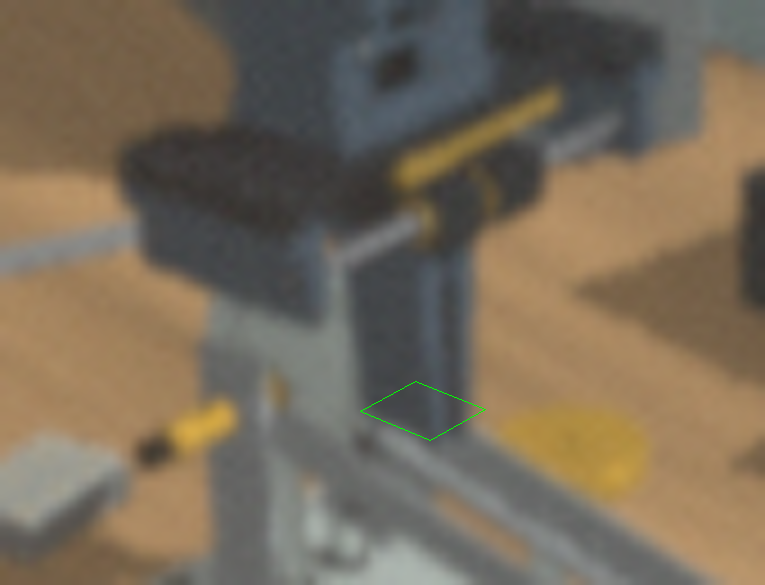

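View pics/topz_i.png

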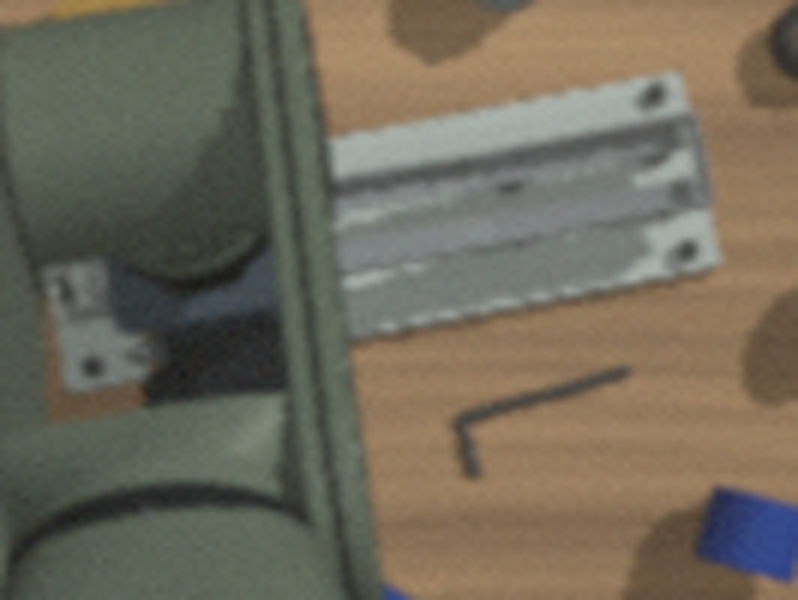

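The slug is firm against the stop: 16 N with no further motion, held for about 0.8 s. A dark spot at crop (365,440), behind the slug, may be the raised catch. I back off gently.

arm_command --deltas '[[0,[0.4,-2,0],0],[0,[0.8,-4,0],0],[0,[1.1,-6,0],0],[0,[1.5,-8,0],0],[0,[2.2,-12,0],0],[0,[2.9,-16,0],0],[0,[3.7,-20,0],0],[0,[4.6,-25,0],0],[0,[4.6,-25,0],0],[0,[4.6,-25,0],0]]'

```text
time_s: 14.3
ee_pos: [566.9, 70.3, 61.5]
ee_rot: [162.0, 90.0, 82.4]
force: [0.1, 0.4, 0.3]
gripper_width: 0.5
```

```bash
python3 tip.py j 195 150
```

```text
t 14.35 42.0 -0.2 61.5 tip z 95.5 Falong -0.5 [-0.1 -0.5 -0.4]
```

View pics/jr.png

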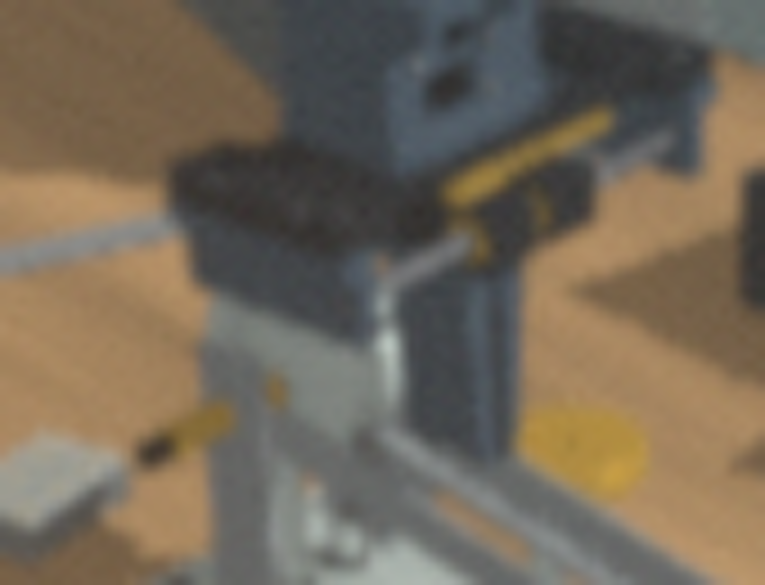

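```bash
cat > ov.py <<'E'
import sys
from h import *
from workcell import cams
f=cams.grab_frame("side");p=np.load("p.npy");c=(195,150);a=np.linspace(0,6.28,60)
b=cv2.resize(f["img"][c[1]:c[1]+65,c[0]:c[0]+85,::-1],None,fx=9,fy=9,interpolation=cv2.INTER_CUBIC)
for u,col in((-25,(0,255,0)),(-29,(255,255,0)),(-45,(0,0,255))):
    for y in(-18,18):
        m=np.array(slope(u,y,25));q=((proj(f,T(p,[m+[25*np.cos(k),0,25*np.sin(k)] for k in a]))-c+.5)*9).astype(int);cv2.polylines(b,[q],True,col,1)
cv2.imwrite(f"pics/{sys.argv[1]}.png",b)
E
python3 ov.py k
```

```text
(no output)
```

View pics/k.png

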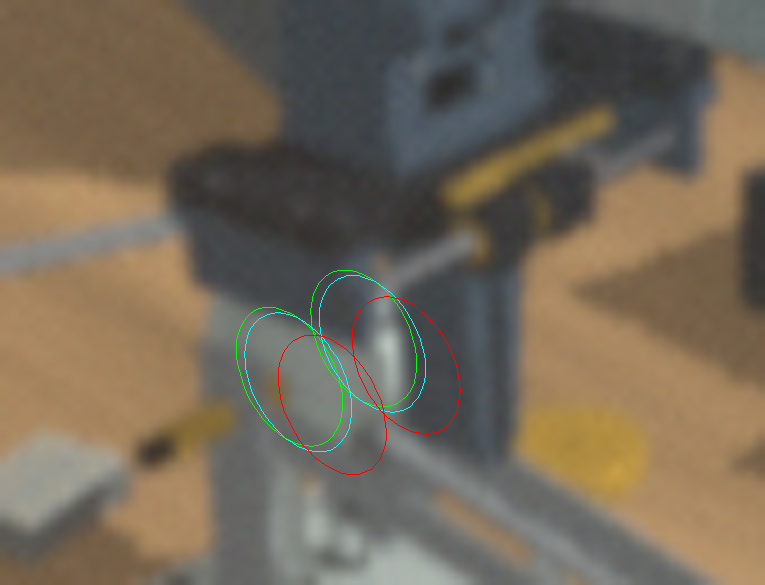

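The visible rim fits the home outline. I lift clear for an unobstructed look.

arm_command --deltas '[[0,[2,-10,5],0],[0,[4,-22,15],0],[0,[6,-34,30],0],[0,[9,-50,50],0],[0,[14,-75,75],0],[0,[20,-110,100],0],[0,[26,-145,115],0],[0,[33,-180,120],0],[0,[38,-210,120],0],[0,[38,-210,120],0]]'

```text
time_s: 15.4
ee_pos: [605.4, -144.4, 182.5]
ee_rot: [34.0, 89.8, -45.9]
force: [-0.1, 0.1, 0.2]
gripper_width: 0.2
```

```bash
python3 ov.py l; python3 look.py l
```

```text
t 15.45 ee [ 604.9 -142.1  182.2] chute xyz -173.9 1.0 182.2 F [ 0.5 -0.6  0.1] F along -0.66 w 0.542515125016543
```

View pics/l.png

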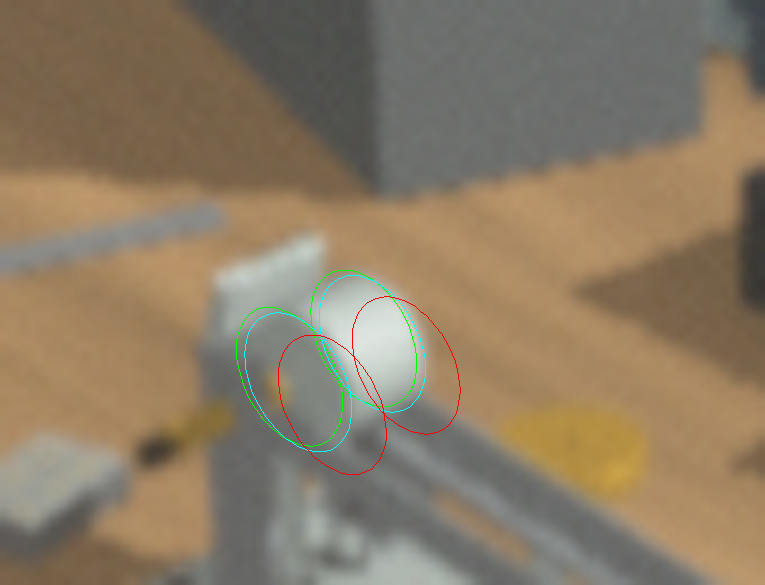

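View pics/sidez_l.png

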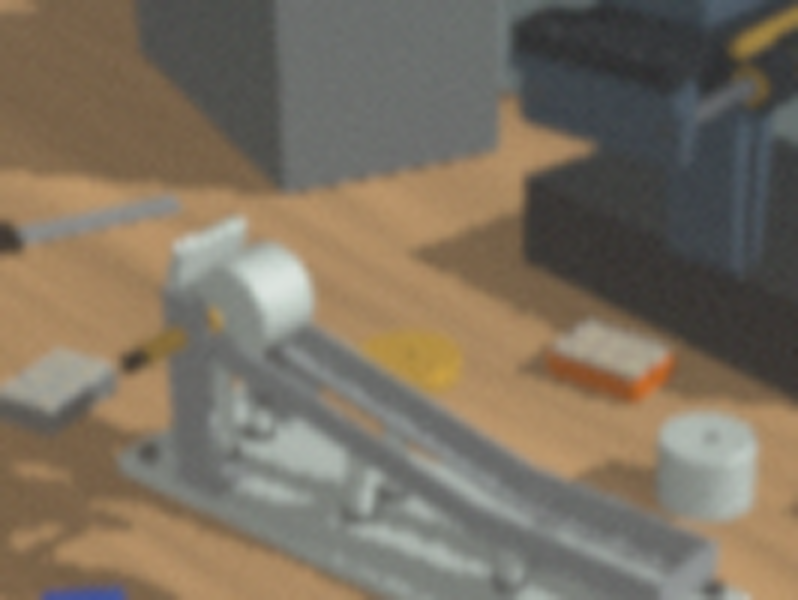

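View pics/topz_l.png

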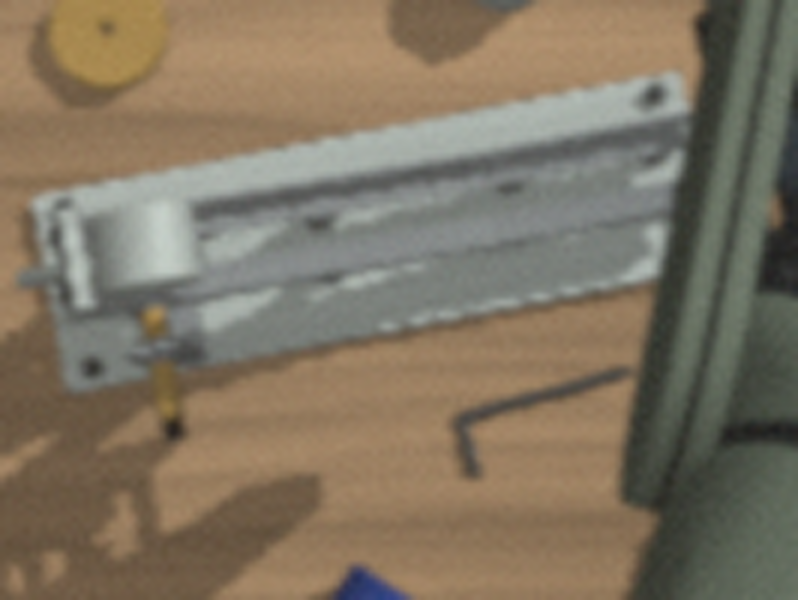

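The slug stands at the top: side-zoom (265,300), matching the −25/−29 mm outlines, with the stop behind it in the top view at (145,245). I wait a second with the robot clear, to see that it stays.

arm_command --deltas '[[0,[0,0,10],0],[0,[0,0,20],0],[0,[0,0,20],0],[0,[0,0,20],0],[0,[0,0,20],0],[0,[0,0,20],0],[0,[0,0,20],0],[0,[0,0,20],0],[0,[0,0,20],0],[0,[0,0,20],0]]'

```text
time_s: 16.55
ee_pos: [604.9, -139.6, 201.4]
ee_rot: [-133.7, 90.0, 146.8]
force: [-0.1, -0.2, 0.4]
gripper_width: 0.7
```

```bash
python3 look.py m; python3 - <<'E'
import cv2,numpy as np
for k,(a,b,c,d) in(("side",(170,225,205,260)),("top",(180,205,190,235))):
    A=cv2.GaussianBlur(cv2.imread(f"pics/{k}_l.png"),(0,0),1).astype(float)[a:b,c:d];B=cv2.GaussianBlur(cv2.imread(f"pics/{k}_m.png"),(0,0),1).astype(float)[a:b,c:d];print(k,np.abs(A-B).max(),np.abs(A-B).mean())
E
```

```text
t 16.55 ee [ 604.9 -139.6  201.4] chute xyz -171.4 0.5 201.4 F [-0.1 -0.2  0.4] F along -0.19 w 0.6557821700969734
side 28.0 0.5793939393939394
top 22.0 0.8207407407407408
```

View pics/side_m.png

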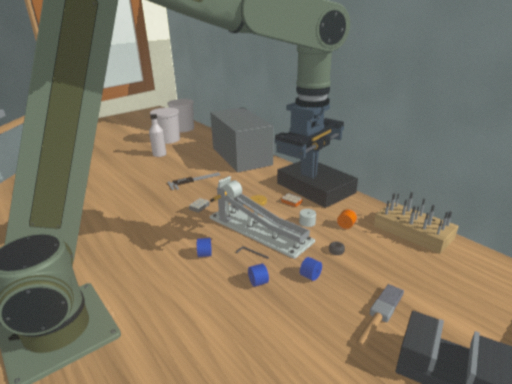

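```bash
python3 ov.py n; python3 - <<'E'
import cv2
a,b=[cv2.resize(cv2.imread(f"pics/side_{k}.png")[165:215,205:255],None,fx=8,fy=8,interpolation=cv2.INTER_CUBIC) for k in "lm"]
cv2.imwrite("pics/cmp.png",cv2.hconcat([a,b]))
E
```

```text
(no output)
```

View pics/cmp.png

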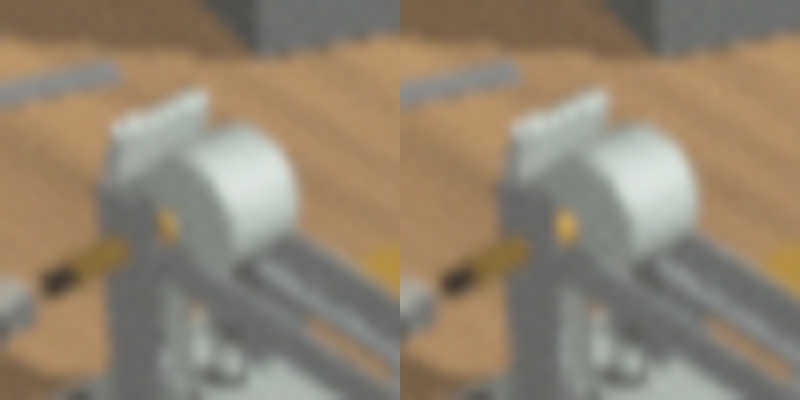

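The slug is in the same place in both frames; only shadows changed. I hand the job in.

```bash
python3 -c "
from workcell import env
print(env.job_done())"
```

```text
the job is handed in; nothing more can be done
None
```

I rolled the slug up the gutter with the closed fingertips behind it, over the catch and against the end stop. I held it there at about 16 N with no further motion, about 0.8 s in all from first contact with the stop. Then I backed off and lifted clear. The job was handed in at about 17 s.

**Last checks:** the slug is at the top and did not move between pictures about 1 s apart with the robot well clear. Its outline fits x = −25 to −29 mm from home, so it is either against the stop or resting back on the raised catch. The other bench things look unmoved in the last side picture; I did not measure them.

**Checks that disagreed or were not conclusive:**
- **Tip height:** the fingertips stood about 45 mm higher than the reported TCP and `env.tip_reach` imply. Pictures at the start and at two approach poses agreed on this, and lowering past the lip's height met no contact. I steered by the cameras.
- **Chute plate:** its base plate is about 8 mm off centre from the chute's origin, so I fitted the gutter and stop as well as the plate.
- **Catch:** I could not see it clearly raised. That it sprang up is inferred from the slug staying on the slope after release.

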